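# Set the second book stand to match and display a book on it

### The arm

A 6-joint arm with a two-finger parallel gripper is mounted at the origin on the work surface. World frame = base frame: x ahead of the robot, y to its left, z up, the work surface at z = 0. Lengths are in m, angles in rad, forces in N, time in s.
With the tool pointing down it reaches from about 0.25 to 0.775 m from the base axis. Payload 8.9 kg.
Tool frame: the origin (TCP) lies on the centre line of the jaws, within the pads' length; the fingertips stand 11 mm ahead of it and the grasp point (between the pads) lies 8 mm behind it (arm.finger_overhang is the distance from the TCP to the fingertips, in m); z points along the fingers, y is the direction in which the jaws open and shut (so a half turn about z gives the same grasp; the last joint's range is limited). The gripper opens to 85 mm and grips with 20 to 120 N. Pads are 22 mm wide; open, the fingers measure 114 mm over their backs; the gripper's body (76 mm by 85 mm) begins 54 mm behind the grasp point. The pads swing forward as they close: fully open they stand 13 mm farther back than shut.
Start: joints at [-1.331, 0.291, -0.153, 1.127, 0, 1.431], TCP at [0.194, -0.488, 0.242] pointing down, gripper open.
Joint ranges: [-2.52, 2.52], [-0.91, 1.74], [-1.3, 1.37], [-1.96, 2.02], [-1.52, 1.47], [-3.14, 3.14]. Speed limits (rad/s): [2.22, 2.22, 2.79, 3.14, 3.14, 3.14].

### API

Orientations are given as a rotation vector (axis times angle).
In Python, from workcell import telemetry, viewer, workorder, arm gives the robot as it stands. The module is installed in compiled form; this text tells all that it offers.
- The arm moves only by the tool step_arm, never from a script. Its argument "motion" is a list of rows, each an object of numbers: "dx", "dy", "dz": the shift along the tool's x, y, z in mm; "roll": the turn about the tool's z in rad; "hand": the closure in counts, from 0 (fully open) to 255 (shut). In form: [{"dx": .., "dy": .., "dz": .., "roll": .., "hand": ..}, ...]. A call has 1 to 5 rows; each row shifts and turns the commanded pose from where the row before left it, along the tool's axes as they then stand; what a row does not reach is not made up. A row lasts 1/12 s, in which the tool goes at most 41.7 mm and 7.16 degrees, less where a joint would pass 70% of its speed; a pose out of reach is approached as far as the arm can. A call with a gripper value outside its range is refused whole. The fingers move at their own pace and stop on an object; "force" is the grip in N (left out, the last holds). Time passes only in rows, so rows that do not move let the fingers close. It gives the time, the measured TCP pose, the force and the opening at its end, in the units of the state.
- telemetry.observe(): the state, without advancing time (a new reading comes with each control period).
- viewer.read_camera(name): name is "side" or "top" or "wrist"; returns a dict with "image" (400x640x3 uint8, red, green, blue), "range_z" (400x640 float32, m along the optical axis (not along the pixel's ray), 0 where there is no reading), "mtx" (3x3 intrinsics, pixels), "R" (3x3) and "t" (3): a world point X has camera coordinates R X + t. Camera axes: x right, y down, z forward; pixel columns grow to the right and rows downward; lengths in m; the calibration is good to about 2 mm. The wrist camera is an equidistant fisheye: a pixel r from the principal point sees the ray r / f radians off the axis. A picture is of the moment at which its call begins.
- workorder.finish_job(): hands the job in, once; it reports no verdict.
The state is a dict: "t": time; "q": joint angles; "qvel": joint speeds; "joint_efforts": joint torques, N m; "eef_pos": TCP position; "tool_rot": TCP orientation; "wrist_force": force on the tool from outside, world axes, zero at the start; "moment": the same for the moment, N m; "opening": finger opening in m.
Only numpy, scipy, OpenCV 4.12 (cv2) and the standard library are available. Lean on these libraries where they do the work, as an engineer would, in place of code of your own. Each camera call takes 0.05 s, during which the arm holds its last target.

### The job

Get the second display stand ready for the signing: tilt up the backrest of the empty stand until it slopes the same as the neighbouring stand that holds the red book, and let go of it. Then take the blue book from the rack and stand it centred on that backrest's ledge, right way up, leaning flat against the backrest with its front cover (yellow sun) to the visitors, and leave it there with the slopes still matching. Leave the red book's stand, the green and orange books and the pen cup as they are.

Things in the scene. Friction and masses are not known exactly. Their poses are not given: they have to be found in the camera images.
- backrest (a joint): Slope of the empty stand's backrest: angle in rad between it and the table, 0 = lying flat towards the robot, pi/2 = upright; grows as the top edge is lifted up and away from the robot. Stiff hinge (friction about 0.6 N m, some 5 N at the top edge): it stays where it is left. Starts at 0.65 to 0.90, travel 0 to 1.70.
- ref_backrest (a joint): Slope of the neighbouring backrest with the red book, measured likewise, 1.10 to 1.35: the slope to be matched; not to be moved. Both stands are screwed 200 mm apart on a white fixed plinth (180 x 400 x 15 mm), facing the same way, to the visitors (away from the robot); which one is left or right varies.
- ledge (a point): Empty stand: middle of the corner between the backrest's front face and the grey ledge at its foot. x: down the backrest; y: along hinge and ledge; z: out of the face to the visitors. Tan plywood backrest 9 mm thick, 150 wide, 130 up from the ledge. Ledge 30 mm deep with an 8 mm high lip whose inner side is 26 mm from the face. Hinge axis along y at x = 0, z = -10 mm, 37 mm above the table.
- top_edge (a point): Empty stand: middle of the backrest's free upper edge, half-way through its 9 mm thickness, 130 mm from the ledge. Same axes as ledge. Free on both sides: it can be pinched across its thickness or pushed from behind.
- ref_ledge (a point): Neighbouring stand: the same point and axes as ledge, on the same kind of stand. Here a red book (20 x 140 x 165 mm) sits on the ledge, clipped to the backrest.
- ref_top (a point): Neighbouring stand: middle of the backrest's upper edge, same as top_edge; the red book stands 35 mm higher.
- blue_mid (a point): Centre of the blue hardback book, 20 mm thick, 140 wide, 165 high, about 0.3 kg. x: out of its front cover, y: along its width (spine at -y), z: to its top. Starts upright, cover away from the robot, in one of three slots of a fixed grey rack (slots 70 mm apart, 25 mm wide, floor 6 mm and slot walls 61 mm above the table), 50 mm from cover to cover.
- blue_top (a point): Blue book: middle of its top edge, 82.5 mm above its centre. Same axes.
- blue_front (a point): Blue book: middle of its front cover (blue, with a yellow sun over a green strip), 10 mm from its centre. Same axes.
- green_book: Green book of the same size in another slot of the rack; origin under its centre, x out of its front cover, z up. Stays in its slot.
- orange_book: Orange book of the same size in another slot of the rack; origin and axes as the green one. Stays in its slot.
- pen_cup: Blue ceramic cup with pens, 76 mm wide, 140 mm high with its pens, loose, on the left between robot and plinth; origin under its centre. Bystander.
- blue_book: The blue book as a whole; origin under its centre, axes as blue_mid.
Things that resemble listed ones, but are neither listed nor needed, are in the scene too. Of the things that look like the blue_book, the larger one is meant.

How it is judged:
By the outcome, as a careful person would: the job done as asked, in the order asked, and still so for the second after the job is handed in, with the robot touching nothing.
It also fails if it takes over 70 s, if anything falls off the work surface, if the arm or the gripper's body presses on something with over 40 N, if the wrist force passes 120 N, or if a joint passes its speed limit or range.

## Working session

There is one attempt and no reset: what is moved stays moved. The work goes in short steps, Python scripts to look and compute and a tool call to move; the robot and the scene stay as the last step left them, time stands still between calls to the robot, and variables do not carry over. Pictures are saved under pics/ and viewed, and the job is handed in when it is done.

Besides the shell and the picture viewer there is one more tool, called after ">>>" by a JSON object that holds its "op" and its "data". step_arm: Moves the arm, as the interface text tells. Its arguments: {"type":"object","properties":{"motion":{"type":"array","items":{"type":"object","properties":{"dx":{"type":"number"},"dy":{"type":"number"},"dz":{"type":"number"},"roll":{"type":"number"},"hand":{"type":"number"}}}},"force":{"type":"number"}},"required":["motion"]}

```bash
mkdir -p pics; ls; python3 - <<'E'
from workcell import telemetry, viewer, workorder, arm
import cv2
s=telemetry.observe(); print(s); print([a for a in dir(arm) if a[0]!='_'])
for n in ['side','top','wrist']:
    c=viewer.read_camera(n); cv2.imwrite(f'pics/{n}0.png',c['image'][:,:,::-1]); print(n,c['mtx'],c['R'],c['t'])
    print((c['range_z']>0).mean())
E
```

```text
pics
{'t': 0.0, 'q': array([-1.33131891e+00,  2.91258966e-01, -1.54102970e-01,  1.12670968e+00,
        2.73290224e-05,  1.43149964e+00]), 'qvel': array([ 0.00118303,  0.00129749,  0.00078081,  0.0013504 , -0.00047913,
        0.00064447]), 'joint_efforts': array([ 1.31270508e-04, -5.37144685e+01,  3.31374335e+01,  1.57346815e-02,
       -1.33250692e-04,  1.09420978e-05]), 'eef_pos': array([ 0.19404946, -0.48737596,  0.24175209]), 'tool_rot': array([-3.08416813e+00, -5.91186563e-01,  5.74021155e-05]), 'wrist_force': array([0.28215992, 0.47913892, 0.20729751]), 'moment': array([ 0.00992552, -0.0197591 , -0.02079555]), 'opening': 0.08515460218457264}
['Unreachable', 'finger_overhang']
side [[467.98401986   0.         318.15121576]
 [  0.         467.98401986 202.68542142]
 [  0.           0.           1.        ]] [[-0.95323011 -0.30205295 -0.01078792]
 [-0.1511628   0.50734551 -0.84838101]
 [ 0.26172919 -0.80707159 -0.52927619]] [0.4721806  0.18893656 1.14851763]
0.995921875
top [[479.96258611   0.         317.68464102]
 [  0.         479.96258611 203.80220668]
 [  0.           0.           1.        ]] [[ 0.02847281 -0.9994985   0.0138581 ]
 [-0.99728731 -0.02934577 -0.06750448]
 [ 0.06787731 -0.01189846 -0.99762272]] [-0.0304352   0.50053738  1.33499634]
0.9959140625
wrist [[309.70691629   0.         322.36491326]
 [  0.         309.70691629 196.63100327]
 [  0.           0.           1.        ]] [[ 0.36863538 -0.92957122 -0.00230373]
 [-0.88299213 -0.35093627  0.31171882]
 [-0.29057331 -0.11287641 -0.9501716 ]] [-0.52390516 -0.04014674  0.38180146]
0.996
```

View pics/side0.png

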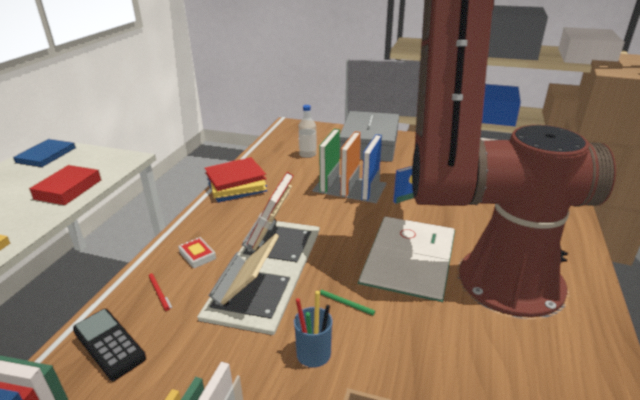

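View pics/top0.png

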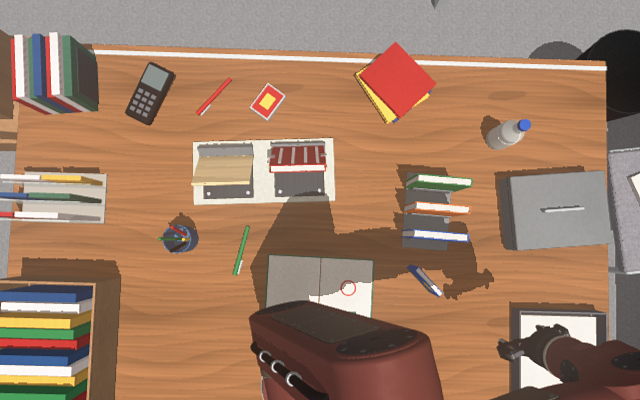

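View pics/wrist0.png

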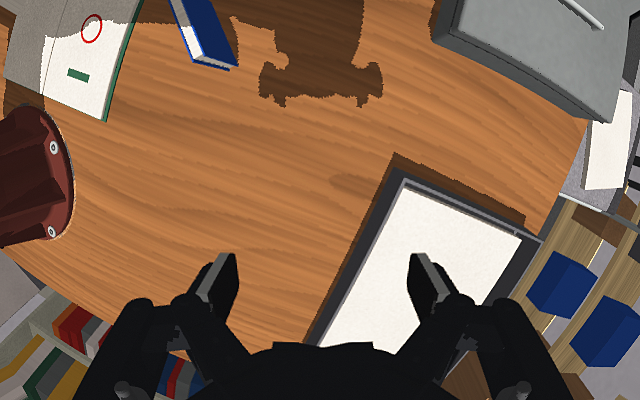

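The top view shows the empty stand on the left at about (223,170) and the red-book stand on the right at (300,160). The rack is near (435,210), with blue in the slot nearest the robot at (440,235). The small blue decoy lies at (425,280).

```bash
cat > h.py <<'E'
import numpy as np, cv2
from workcell import telemetry, viewer
def cloud(n,save=None):
    c=viewer.read_camera(n)
    if save: cv2.imwrite(f'pics/{save}.png',c['image'][:,:,::-1])
    d=c['range_z'].astype(float); K=c['mtx']; v,u=np.mgrid[:400,:640]
    if n!='wrist':
        P=np.dstack([(u-K[0,2])/K[0,0]*d,(v-K[1,2])/K[1,1]*d,d])
    else:
        x=(u-K[0,2])/K[0,0];y=(v-K[1,2])/K[1,1];r=np.hypot(x,y)+1e-9
        k=np.tan(np.minimum(r,1.5))/r; P=np.dstack([x*k*d,y*k*d,d])
    W=(P-c['t'])@c['R']
    W[d==0]=np.nan
    return c['image'],W
def hsv(im): return cv2.cvtColor(im,cv2.COLOR_RGB2HSV)
def plane(p):
    for _ in range(4):
        m=p.mean(0); n=np.linalg.svd(p-m,full_matrices=False)[2][2]
        r=(p-m)@n; p=p[abs(r)<max(2*r.std(),.0005)]
    return m,n,r.std(),len(p)
E
python3 - <<'E'
from h import *
for n in ['top','side']:
    im,W=cloud(n); H=hsv(im)
    np.savez(f'c_{n}.npz',im=im,W=W)
    z=W[...,2]; 
    print(n)
    # table
    for name,(u0,u1,v0,v1) in dict(top=dict(stand=(190,340,135,205),rack=(398,475,165,250),cup=(155,205,215,255)),side=dict(stand=(200,325,170,330),rack=(315,390,125,205),cup=(285,340,300,370)))[n].items():
        w=W[v0:v1,u0:u1].reshape(-1,3); h=H[v0:v1,u0:u1].reshape(-1,3)
        print(name,'z pct',np.nanpercentile(w[:,2],[1,50,99]))
        for cn,(a,b,smin) in dict(red=(-1,6,150),blue=(108,125,120),green=(50,80,120),orange=(7,14,190),tan=(14,26,50)).items():
            m=(h[:,0]>=a)&(h[:,0]<=b)&(h[:,1]>smin)&(w[:,2]>.03)
            if m.sum()>15: print(' ',cn,m.sum(),np.round(np.percentile(w[m],[2,50,98],axis=0),4).tolist())
    t=W[260:300,400:480] if n=='top' else W[200:230,500:520]
    # crop upscale
    if n=='top': 
        cv2.imwrite('pics/t1.png',cv2.resize(im[130:290,180:500,::-1],None,fx=2.5,fy=2.5,interpolation=cv2.INTER_CUBIC))
    else: cv2.imwrite('pics/s1.png',cv2.resize(im[110:340,190:430,::-1],None,fx=2.5,fy=2.5,interpolation=cv2.INTER_CUBIC))
E
```

```text
top
stand z pct [-0.00346454  0.02105288  0.19547288]
  red 229 [[0.5696, -0.029, 0.0646], [0.604, 0.0094, 0.1648], [0.6527, 0.1042, 0.2017]]
  tan 1647 [[0.5367, 0.1662, 0.0475], [0.5783, 0.2385, 0.1011], [0.6249, 0.3113, 0.1428]]
rack z pct [-0.00454394  0.00706474  0.17465865]
  blue 92 [[0.4083, -0.3915, 0.0419], [0.4152, -0.3235, 0.1696], [0.4349, -0.2549, 0.1756]]
  tan 31 [[0.4626, -0.3845, 0.0687], [0.4962, -0.3184, 0.169], [0.5026, -0.2584, 0.1736]]
cup z pct [-0.0053414   0.00371242  0.14434812]
  red 38 [[0.4075, 0.35, 0.0319], [0.4159, 0.352, 0.1032], [0.4253, 0.3554, 0.1466]]
  tan 24 [[0.3803, 0.3204, 0.0346], [0.3934, 0.3258, 0.1245], [0.3973, 0.3838, 0.148]]
side
stand z pct [-0.0040287   0.01435308  0.18927682]
  red 903 [[0.4136, -0.2434, 0.0401], [0.8314, -0.1878, 0.0593], [0.9262, 0.3597, 0.1347]]
  green 56 [[0.3886, 0.3825, 0.0999], [0.3912, 0.3864, 0.1264], [0.395, 0.3901, 0.1434]]
  tan 1708 [[0.389, -0.2032, 0.0376], [0.5781, 0.2334, 0.0973], [0.8475, 0.3371, 0.1567]]
rack z pct [-0.00302216  0.0584134   0.17105308]
  blue 305 [[0.4067, -0.372, 0.0547], [0.4108, -0.3086, 0.1154], [0.4142, -0.2537, 0.1649]]
  green 337 [[0.5462, -0.3802, 0.0708], [0.5503, -0.3192, 0.1175], [0.5541, -0.2659, 0.1619]]
  tan 72 [[0.4019, -0.5338, 0.0342], [0.5418, -0.3629, 0.1096], [0.672, -0.2579, 0.1721]]
cup z pct [-0.00260499  0.0181079   0.13975319]
  red 92 [[0.4093, 0.3555, 0.0632], [0.4169, 0.3588, 0.1098], [0.4245, 0.3613, 0.1419]]
  green 62 [[0.3886, 0.3818, 0.0901], [0.3912, 0.3862, 0.1234], [0.395, 0.39, 0.1433]]
  tan 183 [[0.3625, 0.3199, 0.0451], [0.3913, 0.3351, 0.0856], [0.402, 0.3574, 0.1366]]
```

View pics/t1.png

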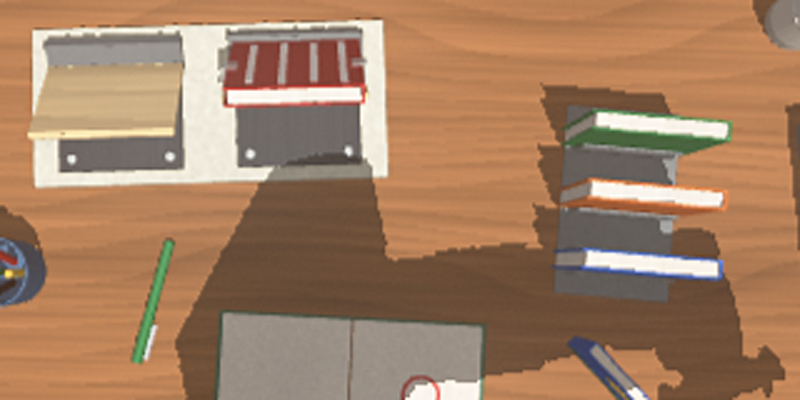

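View pics/s1.png

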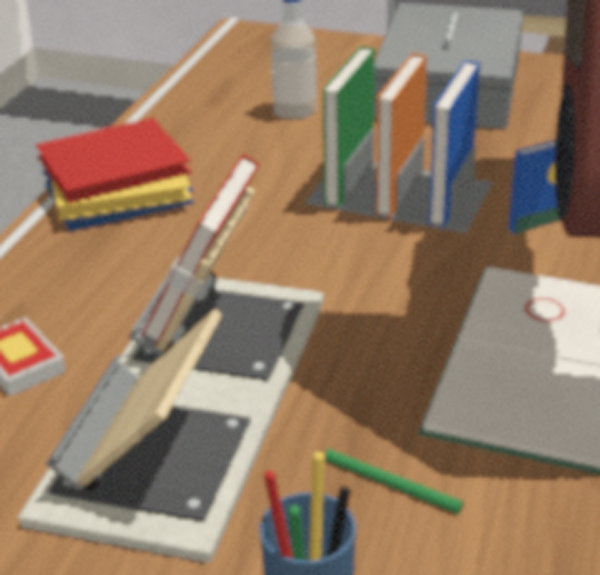

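```bash
cat > meas.py <<'E'
from h import *
import sys
def stand(W,im,y0,y1,cols):
    H=hsv(im); m=(W[...,0]>.5)&(W[...,0]<.72)&(W[...,1]>y0)&(W[...,1]<y1)&(W[...,2]>.05)
    if cols=='tan': m&=(H[...,0]>14)&(H[...,0]<28)&(H[...,1]>40)
    else: m&=((H[...,0]<6)|(H[...,0]>174))&(H[...,1]>100)
    m=cv2.erode(m.astype(np.uint8),np.ones((3,3)))>0
    return W[m]
def ang(n):
    if n[0]<0:n=-n
    return np.arctan2(n[0],n[2]), n   # front normal (sin th,0,cos th)
if __name__=='__main__':
    n=sys.argv[1]
    im,W=cloud(n)
    for nm,y0,y1,c in [('tan',.15,.33,'tan'),('red',-.06,.12,'red')]:
        p=stand(W,im,y0,y1,c)
        if len(p)<20: print(nm,len(p)); continue
        m,nn,s,k=plane(p); a,nn=ang(nn); print(n,nm,'ang',round(a,4),'n',nn.round(4),'m',m.round(4),'std',round(s,5),k, 'z',p[:,2].min().round(4),p[:,2].max().round(4))
E
python3 meas.py top; python3 - <<'E'
from h import *
im,W=(lambda f:(f['im'],f['W']))(np.load('c_top.npz'))
H=hsv(im)
# plinth: white-ish at z~.015
m=(H[...,1]<60)&(H[...,2]>110)&(abs(W[...,2]-.015)<.006)&(W[...,0]>.45)&(W[...,0]<.72)&(W[...,1]>-.1)&(W[...,1]<.36)
m=m.astype(np.uint8); c=max(cv2.findContours(m,0,2)[0],key=cv2.contourArea)
pts=W[c[:,0,1],c[:,0,0],:2].astype(np.float32); r=cv2.minAreaRect(pts); print('plinth',r,cv2.boxPoints(r))
t=W[(abs(W[...,2])<.01)&(W[...,0]>.3)&(W[...,0]<.7)]; print('table z',np.median(t[:,2]))
# books tops
for y in [(.39,.45),(.46,.52),(.53,.59)]:
    q=(W[...,2]>.16)&(W[...,0]>y[0])&(W[...,0]<y[1])&(W[...,1]<-.22)&(W[...,1]>-.43)
    p=W[q]; r=cv2.minAreaRect(p[:,:2].astype(np.float32)); print(y,len(p),r,np.median(p[:,2]))
im,W=(lambda f:(f['im'],f['W']))(np.load('c_side.npz'));H=hsv(im)
m=(H[...,0]>105)&(H[...,0]<125)&(H[...,1]>120)&(W[...,0]>.38)&(W[...,0]<.45)&(W[...,1]<-.22)&(W[...,1]>-.43)&(W[...,2]>.03)
print('blue back',plane(W[m]))
t=W[(abs(W[...,2])<.01)&(W[...,0]>.3)&(W[...,0]<.7)]; print('table z',np.median(t[:,2]))
E
```

```text
top tan ang 0.845 n [0.7472 0.045  0.663 ] m [0.5772 0.2387 0.1018] std 0.00116 1137 z 0.0507 0.148
top red ang 1.1071 n [0.8931 0.053  0.4466] m [0.6158 0.0425 0.138 ] std 0.00056 397 z 0.0665 0.2012
plinth ((0.5910466313362122, 0.1402287781238556), (0.17982305586338043, 0.3976587951183319), 3.4060776233673096) [[ 0.489481    0.3333651 ]
 [ 0.5131068  -0.06359125]
 [ 0.6926123  -0.05290756]
 [ 0.66898644  0.3440488 ]]
table z 0.0011401855549596476
(0.39, 0.45) 449 ((0.4219469130039215, -0.32213228940963745), (0.1399649977684021, 0.020027611404657364), 86.70315551757812) 0.16979112953387565
(0.46, 0.52) 461 ((0.49169445037841797, -0.32686182856559753), (0.1409127414226532, 0.020398633554577827), 86.72637939453125) 0.16932240781211008
(0.53, 0.59) 469 ((0.5614086985588074, -0.33013930916786194), (0.14058871567249298, 0.02059777081012726), 86.6175537109375) 0.16967535112655596
blue back (array([ 0.41073605, -0.31001783,  0.11558427]), array([ 9.98412996e-01, -5.63137549e-02, -5.00768595e-04]), np.float64(0.0005314169912243213), 279)
table z 0.00015445089590331127
```

```bash
cat > pose.py <<'E'
from h import *
from scipy.spatial.transform import Rotation as Ro
def st():
    s=telemetry.observe(); R=Ro.from_rotvec(s['tool_rot']).as_matrix()
    return s,R
def go(target,yaw=None):
    """deltas in tool frame mm to reach world target; yaw= world angle of tool y"""
    s,R=st(); d=R.T@(np.array(target)-s['eef_pos'])*1000
    y=np.degrees(np.arctan2(R[1,1],R[0,1]))
    print('t',round(s['t'],2),'pos',s['eef_pos'].round(4),'d(tool) mm',d.round(1),'tool y angle deg',y.round(2),'F',s['wrist_force'].round(1),'open',round(s['opening'],4),'q',s['q'].round(2))
    print('x,y,z axes',R.T.round(3).tolist())
    if yaw is not None:
        a=(y-yaw+90)%180-90; print('roll needed rad (about tool z down)',round(np.radians(a),4))
E
python3 -c "
from pose import *
go([.50,.235,.242],93.4)"
```

```text
t 0.3 pos [ 0.1941 -0.4877  0.2421] d(tool) mm [ 5.514e+02 -5.583e+02  4.000e-01] tool y angle deg -68.3 F [-0.2  0.1  0.3] open 0.0852 q [-1.33  0.29 -0.15  1.13  0.    1.43]
x,y,z axes [[0.929, 0.37, 0.0], [0.37, -0.929, -0.0], [-0.0, 0.0, -1.0]]
roll needed rad (about tool z down) 0.3195
```

>>> {"op": "step_arm", "data": {"motion": [{"roll": 0.1065,"hand": 255},{"roll": 0.1065,"hand": 255},{"roll": 0.1065,"hand": 255},{"dx": 17,"dy": -34,"hand": 255},{"dx": 17,"dy": -34,"hand": 255}], "force": 40}}

```text
schema error: expected keys dx, dy, dz, roll, hand
```

>>> {"op": "step_arm", "data": {"motion": [{"dx": 17,"dy": -34,"hand": 255},{"dx": 17,"dy": -34,"hand": 255},{"dx": 17,"dy": -34,"hand": 255},{"dx": 17,"dy": -34,"hand": 255},{"dx": 17,"dy": -34,"hand": 255}]}}

```text
schema error: expected keys dx, dy, dz, roll, hand
```

>>> {"op": "step_arm", "data": {"motion": [{"dx": 17,"dy": -34,"hand": 255},{"dx": 17,"dy": -34,"hand": 255},{"dx": 17,"dy": -34,"hand": 255},{"dx": 17,"dy": -34,"hand": 255},{"dx": 17,"dy": -34,"hand": 255}]}}

```text
schema error: expected keys dx, dy, dz, roll, hand
```

>>> {"op": "step_arm", "data": {"motion": [{"dx": 17,"dy": -34,"hand": 255},{"dx": 17,"dy": -34,"hand": 255},{"dx": 17,"dy": -34,"hand": 255},{"dx": 17,"dy": -34,"hand": 255},{"dx": 0,"dy": -34,"hand": 255}]}}

```text
schema error: expected keys dx, dy, dz, roll, hand
```

```bash
python3 -c "
from pose import *
go([.505,.239,.128],93.4)
im,W=cloud('top','t2'); im,W=cloud('side','s2')"; python3 meas.py top
```

```text
t 0.3 pos [ 0.1941 -0.4877  0.2421] d(tool) mm [ 557.6 -560.1  114.4] tool y angle deg -68.3 F [-0.2  0.1  0.3] open 0.0852 q [-1.33  0.29 -0.15  1.13  0.    1.43]
x,y,z axes [[0.929, 0.37, 0.0], [0.37, -0.929, -0.0], [-0.0, 0.0, -1.0]]
roll needed rad (about tool z down) 0.3195
top tan ang 0.8462 n [0.748  0.0434 0.6622] m [0.5767 0.2392 0.1025] std 0.00112 1139 z 0.0524 0.147
top red ang 1.1063 n [0.8928 0.053  0.4473] m [0.6162 0.0436 0.1371] std 0.00053 381 z 0.0663 0.2032
```

All keys are required in every row.

>>> {"op": "step_arm", "data": {"motion": [{"dx": 0,"dy": 0,"dz": 0,"roll": 0.1065,"hand": 255},{"dx": 0,"dy": 0,"dz": 0,"roll": 0.1065,"hand": 255},{"dx": 0,"dy": 0,"dz": 0,"roll": 0.1065,"hand": 255},{"dx": 17,"dy": -34,"dz": 0,"roll": 0,"hand": 255},{"dx": 17,"dy": -34,"dz": 0,"roll": 0,"hand": 255}], "force": 40}}

```text
t: 0.87
eef_pos: [0.2238, -0.418, 0.2418]
tool_rot: [-3.14, -0.088, 0.0]
wrist_force: [1.1, -0.1, 0.1]
opening: 0.026
```

```bash
python3 -c "
from pose import *
go([.505,.239,.128],93.4)"
```

```text
t 0.87 pos [ 0.2238 -0.418   0.2418] d(tool) mm [ 317.6 -640.2  113.9] tool y angle deg -86.78 F [ 1.1 -0.1  0.1] open 0.026 q [-1.23  0.19 -0.28  1.09  0.    1.85]
x,y,z axes [[0.998, 0.056, -0.0], [0.056, -0.998, -0.0], [-0.0, 0.0, -1.0]]
roll needed rad (about tool z down) -0.0032
```

```bash
cat > plan.py <<'E'
from pose import *
def plan(tgt,N,rolltot,nroll):
    s,R=st(); d=(np.array(tgt)-s['eef_pos'])/N*1000
    a=0
    for i in range(N):
        r=rolltot/nroll if i<nroll else 0
        Ri=R@Ro.from_rotvec([0,0,a]).as_matrix(); v=Ri.T@d
        print(i,v.round(1).tolist(),round(r,4)); a+=r
E
python3 -c "
from plan import *
plan([.505,.239,.242],25,-3.1416-.0032,27)"
```

```text
0 [12.7, -25.6, -0.0] -0.1165
1 [15.6, -24.0, -0.0] -0.1165
2 [18.3, -22.0, -0.0] -0.1165
3 [20.7, -19.7, -0.0] -0.1165
4 [22.9, -17.2, -0.0] -0.1165
5 [24.7, -14.4, -0.0] -0.1165
6 [26.2, -11.4, -0.0] -0.1165
7 [27.4, -8.3, -0.0] -0.1165
8 [28.1, -5.1, -0.0] -0.1165
9 [28.5, -1.8, -0.0] -0.1165
10 [28.5, 1.6, -0.0] -0.1165
11 [28.2, 4.9, -0.0] -0.1165
12 [27.4, 8.1, -0.0] -0.1165
13 [26.3, 11.2, -0.0] -0.1165
14 [24.8, 14.2, -0.0] -0.1165
15 [23.0, 17.0, -0.0] -0.1165
16 [20.9, 19.6, -0.0] -0.1165
17 [18.4, 21.8, -0.0] -0.1165
18 [15.8, 23.8, -0.0] -0.1165
19 [12.9, 25.5, -0.0] -0.1165
20 [9.8, 26.8, -0.0] -0.1165
21 [6.7, 27.8, -0.0] -0.1165
22 [3.4, 28.4, -0.0] -0.1165
23 [0.1, 28.6, -0.0] -0.1165
24 [-3.3, 28.4, -0.0] -0.1165
```

>>> {"op": "step_arm", "data": {"motion": [{"dx": 13,"dy": -26,"dz": 0,"roll": -0.1165,"hand": 255},{"dx": 16,"dy": -24,"dz": 0,"roll": -0.1165,"hand": 255},{"dx": 18,"dy": -22,"dz": 0,"roll": -0.1165,"hand": 255},{"dx": 21,"dy": -20,"dz": 0,"roll": -0.1165,"hand": 255},{"dx": 23,"dy": -17,"dz": 0,"roll": -0.1165,"hand": 255}]}}

```text
t: 1.28
eef_pos: [0.2809, -0.2842, 0.2424]
tool_rot: [2.978, 0.999, 0.0]
wrist_force: [0.4, -0.5, -0.4]
opening: -0.0
```

>>> {"op": "step_arm", "data": {"motion": [{"dx": 25,"dy": -14,"dz": 0,"roll": -0.1165,"hand": 255},{"dx": 26,"dy": -11,"dz": 0,"roll": -0.1165,"hand": 255},{"dx": 27,"dy": -8,"dz": 0,"roll": -0.1165,"hand": 255},{"dx": 28,"dy": -5,"dz": 0,"roll": -0.1165,"hand": 255},{"dx": 28,"dy": -2,"dz": 0,"roll": -0.1165,"hand": 255}]}}

```text
t: 1.7
eef_pos: [0.337, -0.1543, 0.2425]
tool_rot: [2.566, 1.812, 0.0]
wrist_force: [0.3, -0.3, -0.2]
opening: 0.0001
```

>>> {"op": "step_arm", "data": {"motion": [{"dx": 28,"dy": 2,"dz": 0,"roll": -0.1165,"hand": 255},{"dx": 28,"dy": 5,"dz": 0,"roll": -0.1165,"hand": 255},{"dx": 27,"dy": 8,"dz": 0,"roll": -0.1165,"hand": 255},{"dx": 26,"dy": 11,"dz": 0,"roll": -0.1165,"hand": 255},{"dx": 25,"dy": 14,"dz": 0,"roll": -0.1165,"hand": 255}]}}

```text
t: 2.12
eef_pos: [0.3925, -0.0239, 0.2425]
tool_rot: [1.937, 2.473, 0.0]
wrist_force: [0.5, -0.1, 0.2]
opening: 0.0
```

>>> {"op": "step_arm", "data": {"motion": [{"dx": 23,"dy": 17,"dz": 0,"roll": -0.1165,"hand": 255},{"dx": 21,"dy": 20,"dz": 0,"roll": -0.1165,"hand": 255},{"dx": 18,"dy": 22,"dz": 0,"roll": -0.1165,"hand": 255},{"dx": 16,"dy": 24,"dz": 0,"roll": -0.1165,"hand": 255},{"dx": 13,"dy": 26,"dz": 0,"roll": -0.1165,"hand": 255}]}}

```text
t: 2.53
eef_pos: [0.4493, 0.1085, 0.2424]
tool_rot: [1.145, 2.925, 0.0]
wrist_force: [1.3, 0.4, 0.3]
opening: -0.0002
```

>>> {"op": "step_arm", "data": {"motion": [{"dx": 10,"dy": 27,"dz": 0,"roll": -0.1165,"hand": 255},{"dx": 7,"dy": 28,"dz": 0,"roll": -0.1165,"hand": 255},{"dx": 3,"dy": 28,"dz": 0,"roll": -0.1165,"hand": 255},{"dx": 0,"dy": 28,"dz": 0,"roll": -0.1165,"hand": 255},{"dx": -3,"dy": 28,"dz": 0,"roll": -0.1165,"hand": 255}]}}

```text
t: 2.95
eef_pos: [0.5045, 0.2392, 0.2423]
tool_rot: [0.257, 3.131, 0.0]
wrist_force: [0.1, 0.3, 0.1]
opening: -0.0001
```

```bash
python3 -c "
from pose import *
go([.505,.239,.128],93.4)"; python3 meas.py top
```

```text
t 2.95 pos [0.5045 0.2392 0.2423] d(tool) mm [ -0.6  -0.2 114.3] tool y angle deg 80.61 F [0.1 0.3 0.1] open -0.0001 q [ 0.31  0.35 -0.06  1.15 -0.    0.48]
x,y,z axes [[-0.987, 0.163, -0.0], [0.163, 0.987, 0.0], [0.0, 0.0, -1.0]]
roll needed rad (about tool z down) -0.2232
top tan ang 0.8483 n [0.7493 0.0475 0.6605] m [0.582  0.2262 0.0974] std 0.00108 877 z 0.0512 0.1471
top red ang 1.1067 n [0.893  0.0532 0.4469] m [0.6162 0.0426 0.1373] std 0.0006 415 z 0.0664 0.2022
```

>>> {"op": "step_arm", "data": {"motion": [{"dx": 0,"dy": 0,"dz": 0,"roll": -0.1116,"hand": 255},{"dx": 0,"dy": 0,"dz": 0,"roll": -0.1116,"hand": 255},{"dx": 5,"dy": 0,"dz": 38,"roll": 0,"hand": 255},{"dx": 0,"dy": 0,"dz": 38,"roll": 0,"hand": 255},{"dx": 0,"dy": 0,"dz": 38,"roll": 0,"hand": 255}]}}

```text
t: 3.42
eef_pos: [0.4994, 0.2377, 0.1276]
tool_rot: [-0.084, 3.138, 0.001]
wrist_force: [0.2, 0.4, -0.1]
opening: 0.0002
```

```bash
python3 -c "
from pose import *
go([.505,.239,.128],93.4)
im,W=cloud('top','t2'); im,W=cloud('side','s2')
cv2.imwrite('pics/s2c.png',cv2.resize(im[60:340,150:430,::-1],None,fx=2,fy=2))"
```

```text
t 3.42 pos [0.4994 0.2377 0.1276] d(tool) mm [-5.7  1.  -0.4] tool y angle deg 93.07 F [ 0.2  0.4 -0.1] open 0.0002 q [ 0.31  0.43 -0.26  0.87  0.    0.26]
x,y,z axes [[-0.999, -0.053, -0.002], [-0.053, 0.999, 0.001], [0.002, 0.001, -1.0]]
roll needed rad (about tool z down) -0.0058
```

View pics/s2c.png

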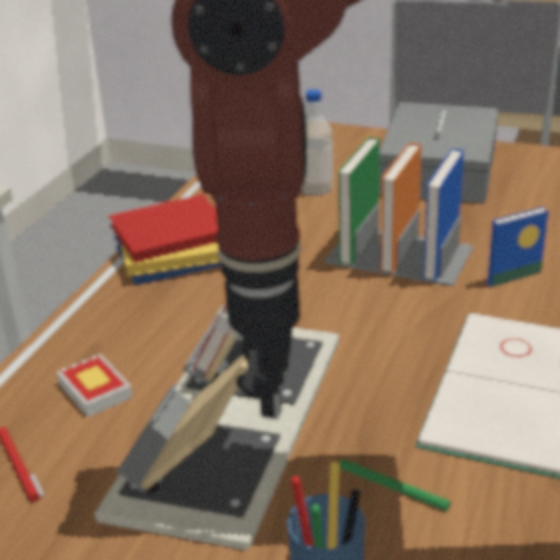

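The side crop shows the closed fingers behind (robot side of) the backrest's top edge at about (245,370). I'll push forward now.

>>> {"op": "step_arm", "data": {"motion": [{"dx": -10,"dy": 0,"dz": 0,"roll": -0.0058,"hand": 255},{"dx": -10,"dy": 0,"dz": 0,"roll": 0,"hand": 255},{"dx": -8,"dy": 0,"dz": 0,"roll": 0,"hand": 255},{"dx": -6,"dy": 0,"dz": 0,"roll": 0,"hand": 255},{"dx": -4,"dy": 0,"dz": 0,"roll": 0,"hand": 255}]}}

```text
t: 3.93
eef_pos: [0.5347, 0.2397, 0.1304]
tool_rot: [0.094, -3.135, -0.0]
wrist_force: [-15.6, -1.4, 12.5]
opening: 0.0001
```

```bash
python3 -c "
from pose import *
go([.553,.238,.128],93.4)"; python3 meas.py top; python3 meas.py side
```

```text
t 3.93 pos [0.5347 0.2397 0.1304] d(tool) mm [-18.1  -2.8   2.3] tool y angle deg 93.42 F [-15.6  -1.4  12.5] open 0.0001 q [ 0.3   0.49 -0.16  0.93  0.    0.24]
x,y,z axes [[-0.998, -0.06, 0.005], [-0.06, 0.998, 0.0], [-0.005, 0.0, -1.0]]
roll needed rad (about tool z down) 0.0003
top tan ang 0.9514 n [0.8133 0.0477 0.5799] m [0.5913 0.2045 0.0991] std 0.00098 455 z 0.0552 0.1549
top red ang 1.1075 n [0.8934 0.0523 0.4463] m [0.6154 0.0418 0.139 ] std 0.00052 366 z 0.0615 0.2018
side tan ang 0.9526 n [0.8128 0.0714 0.5781] m [0.5732 0.2822 0.1143] std 0.00131 243 z 0.0536 0.3341
red 0
```

>>> {"op": "step_arm", "data": {"motion": [{"dx": -5,"dy": 0,"dz": 0,"roll": 0,"hand": 255},{"dx": -5,"dy": 0,"dz": 0,"roll": 0,"hand": 255},{"dx": -4,"dy": 0,"dz": 0,"roll": 0,"hand": 255},{"dx": -2.5,"dy": 0,"dz": 0,"roll": 0,"hand": 255},{"dx": 0,"dy": 0,"dz": 0,"roll": 0,"hand": 255}]}}

```text
t: 4.45
eef_pos: [0.5532, 0.2409, 0.1306]
tool_rot: [0.093, -3.14, -0.001]
wrist_force: [-6.7, 0.4, 4.8]
opening: -0.0001
```

```bash
python3 -c "
from pose import *
go([.553,.238,.128],93.4)"; python3 meas.py top; python3 meas.py side
```

```text
t 4.45 pos [0.5532 0.2409 0.1306] d(tool) mm [ 0.4 -2.9  2.6] tool y angle deg 93.4 F [-6.7  0.4  4.8] open -0.0001 q [ 0.29  0.52 -0.11  0.94  0.    0.23]
x,y,z axes [[-0.998, -0.059, 0.001], [-0.059, 0.998, 0.001], [-0.001, 0.001, -1.0]]
roll needed rad (about tool z down) -0.0
top tan ang 1.1188 n [0.8983 0.0526 0.4361] m [0.6007 0.2016 0.1064] std 0.00066 251 z 0.0548 0.1629
top red ang 1.1072 n [0.8932 0.0525 0.4466] m [0.616  0.0415 0.1377] std 0.00055 389 z 0.065 0.2017
side tan ang 1.1197 n [0.8998 0.0187 0.4359] m [0.5754 0.3006 0.1273] std 0.00173 169 z 0.0544 0.3373
red 0
```

>>> {"op": "step_arm", "data": {"motion": [{"dx": 15,"dy": 0,"dz": 0,"roll": 0,"hand": 255},{"dx": 30,"dy": 0,"dz": 0,"roll": 0,"hand": 255},{"dx": 10,"dy": 0,"dz": -35,"roll": 0,"hand": 255},{"dx": 0,"dy": 0,"dz": -38,"roll": 0,"hand": 255},{"dx": 30,"dy": -25,"dz": -20,"roll": 0,"hand": 255}]}}

```text
t: 4.97
eef_pos: [0.4769, 0.2149, 0.2266]
tool_rot: [-0.095, 3.13, 0.006]
wrist_force: [1.2, -1.0, 1.4]
opening: 0.0
```

```bash
python3 meas.py top;python3 meas.py top; python3 -c "
from pose import *
im,W=cloud('top','t3'); im2,W2=cloud('side','s3'); go([.49,.239,.242])
cv2.imwrite('pics/t3c.png',cv2.resize(im[110:260,150:390,::-1],None,fx=3,fy=3))
from meas import stand
m=stand(W,im,.15,.33,'tan'); e=np.array([.998,.0594,0]);ey=np.array([-.0594,.998,0])
H=np.array([.621,.2421,.037])
for nm,p,off in [('tan',m,H),('red',stand(W,im,-.06,.12,'red'),H-.2*ey)]:
    q=p-off; y=q@ey; f=q@e; z=q[:,2]
    k=(abs(y)<.06)&(z>.03); 
    mm,n,s,kk=plane(p[k]); print(nm,np.arctan2(np.hypot(n[0],n[1])*np.sign(n[0]),n[2]),s,kk, 'offset from hinge',abs((mm-off)@n))
"
```

```text
top tan ang 1.1188 n [0.8984 0.0512 0.4362] m [0.5978 0.2224 0.1098] std 0.00066 461 z 0.0542 0.1643
top red ang 1.1066 n [0.8929 0.0546 0.447 ] m [0.6168 0.0444 0.1356] std 0.00055 384 z 0.0646 0.2025
top tan ang 1.1173 n [0.8976 0.054  0.4375] m [0.5975 0.2232 0.1102] std 0.00066 463 z 0.0565 0.1635
top red ang 1.1082 n [0.8937 0.0517 0.4456] m [0.6157 0.0425 0.138 ] std 0.00058 400 z 0.0651 0.1995
t 5.17 pos [0.4725 0.2121 0.2228] d(tool) mm [-19.1  25.8 -19.1] tool y angle deg 93.35 F [0.2 0.8 0.4] open -0.0002 q [ 0.28  0.29 -0.21  1.07  0.    0.22]
x,y,z axes [[-0.998, -0.058, -0.004], [-0.058, 0.998, 0.001], [0.004, 0.001, -1.0]]
tan -2.0239534447922316 0.0006189170931173317 373 offset from hinge 0.010047442639259281
red 1.105814262908854 0.0005098395495360437 317 offset from hinge 0.030096321193249197
```

View pics/t3c.png

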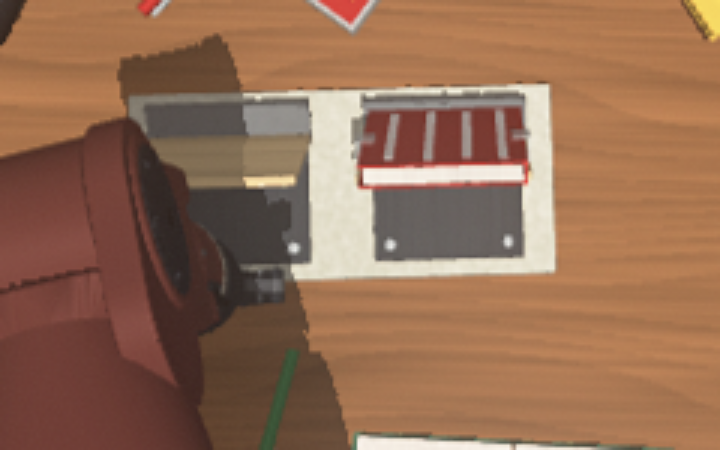

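Released backrest measures 1.118, against 1.107 for the red book's cover. That matches to about 0.01 rad. Next is the blue book.

```bash
python3 -c "
from plan import *
plan([.4219,-.3221,.245],15,1.687,15)"
```

```text
0 [5.4, -35.4, -1.5] 0.1125
1 [1.4, -35.7, -1.5] 0.1125
2 [-2.6, -35.7, -1.5] 0.1125
3 [-6.6, -35.2, -1.5] 0.1125
4 [-10.5, -34.2, -1.5] 0.1125
5 [-14.2, -32.8, -1.5] 0.1125
6 [-17.8, -31.0, -1.5] 0.1125
7 [-21.2, -28.8, -1.5] 0.1125
8 [-24.3, -26.2, -1.5] 0.1125
9 [-27.1, -23.4, -1.5] 0.1125
10 [-29.5, -20.2, -1.5] 0.1125
11 [-31.6, -16.7, -1.5] 0.1125
12 [-33.3, -13.1, -1.5] 0.1125
13 [-34.6, -9.2, -1.5] 0.1125
14 [-35.4, -5.3, -1.5] 0.1125
```

>>> {"op": "step_arm", "data": {"motion": [{"dx": 5,"dy": -35,"dz": -1.5,"roll": 0.1125,"hand": 255},{"dx": 1,"dy": -36,"dz": -1.5,"roll": 0.1125,"hand": 255},{"dx": -3,"dy": -36,"dz": -1.5,"roll": 0.1125,"hand": 255},{"dx": -7,"dy": -35,"dz": -1.5,"roll": 0.1125,"hand": 255},{"dx": -10,"dy": -34,"dz": -1.5,"roll": 0.1125,"hand": 255}]}}

```text
t: 5.58
eef_pos: [0.4564, 0.0328, 0.2277]
tool_rot: [-0.79, -3.04, -0.0]
wrist_force: [0.9, -1.0, -0.7]
opening: -0.0003
```

>>> {"op": "step_arm", "data": {"motion": [{"dx": -14,"dy": -33,"dz": -1.5,"roll": 0.1125,"hand": 200},{"dx": -18,"dy": -31,"dz": -1.5,"roll": 0.1125,"hand": 160},{"dx": -21,"dy": -29,"dz": -1.5,"roll": 0.1125,"hand": 105},{"dx": -24,"dy": -26,"dz": -1.5,"roll": 0.1125,"hand": 105},{"dx": -27,"dy": -23,"dz": -1.5,"roll": 0.1125,"hand": 105}]}}

```text
t: 6.0
eef_pos: [0.4393, -0.1452, 0.2353]
tool_rot: [-1.603, -2.701, -0.0]
wrist_force: [1.0, 0.2, -0.3]
opening: 0.0501
```

>>> {"op": "step_arm", "data": {"motion": [{"dx": -29,"dy": -20,"dz": -1.5,"roll": 0.1125,"hand": 105},{"dx": -32,"dy": -17,"dz": -1.5,"roll": 0.1125,"hand": 105},{"dx": -33,"dy": -13,"dz": -1.5,"roll": 0.1125,"hand": 105},{"dx": -35,"dy": -9,"dz": -1.5,"roll": 0.1125,"hand": 105},{"dx": -35,"dy": -5,"dz": -1.5,"roll": 0.1125,"hand": 105}]}}

```text
t: 6.42
eef_pos: [0.4228, -0.3232, 0.2426]
tool_rot: [-2.29, -2.15, -0.0]
wrist_force: [0.9, -0.1, 0.9]
opening: 0.0502
```

```bash
python3 meas.py top; python3 -c "
from pose import *
im,W=cloud('top','t4'); im2,W2=cloud('side','s4'); im3,_=cloud('wrist','w4');go([.4219,-.3221,.146],-3.3)
"
```

```text
top tan ang 1.1171 n [0.8976 0.0515 0.4377] m [0.5947 0.2391 0.1143] std 0.0007 642 z 0.0568 0.163
top red ang 1.1088 n [0.894  0.0516 0.4451] m [0.6153 0.0425 0.1389] std 0.00054 398 z 0.0613 0.202
t 6.62 pos [ 0.4228 -0.322   0.2421] d(tool) mm [-0.3 -0.8 96.1] tool y angle deg -3.36 F [-0.5  0.7 -0.5] open 0.0502 q [-0.79  0.3  -0.14  1.13  0.    0.84]
x,y,z axes [[0.059, 0.998, 0.001], [0.998, -0.059, -0.001], [-0.001, 0.001, -1.0]]
roll needed rad (about tool z down) -0.0011
```

View pics/w4.png

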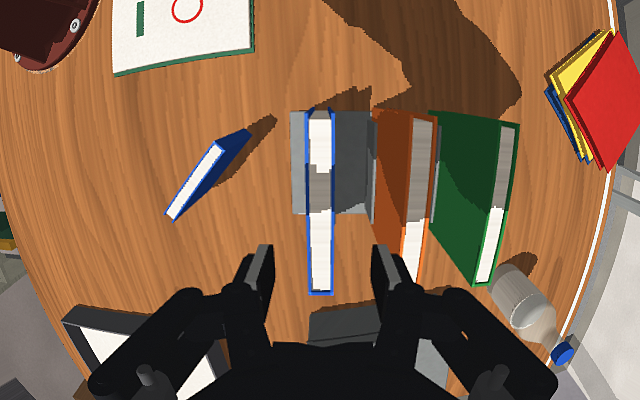

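The wrist view shows the blue book at column 320, centred between the fingers (260 to 385), with orange clear at (410,190). I'll descend and grip.

>>> {"op": "step_arm", "data": {"motion": [{"dx": 0,"dy": -1,"dz": 35,"roll": 0,"hand": 105},{"dx": 0,"dy": 0,"dz": 35,"roll": 0,"hand": 105},{"dx": 0,"dy": 0,"dz": 26,"roll": 0,"hand": 105},{"dx": 0,"dy": 0,"dz": 0,"roll": 0,"hand": 170},{"dx": 0,"dy": 0,"dz": 0,"roll": 0,"hand": 230}], "force": 40}}

```text
t: 7.03
eef_pos: [0.4216, -0.3195, 0.1463]
tool_rot: [-2.28, -2.157, -0.0]
wrist_force: [0.4, -0.9, 0.8]
opening: 0.0268
```

>>> {"op": "step_arm", "data": {"motion": [{"dx": 0,"dy": 0,"dz": 0,"roll": 0,"hand": 230},{"dx": 0,"dy": 0,"dz": 0,"roll": 0,"hand": 230},{"dx": 0,"dy": 0,"dz": 0,"roll": 0,"hand": 230}]}}

```text
t: 7.28
eef_pos: [0.4225, -0.3215, 0.1482]
tool_rot: [2.282, 2.156, 0.0]
wrist_force: [-0.7, -0.2, -2.4]
opening: 0.0195
```

>>> {"op": "step_arm", "data": {"motion": [{"dx": 0,"dy": 0,"dz": -15,"roll": 0,"hand": 230},{"dx": 0,"dy": 0,"dz": -30,"roll": 0,"hand": 230},{"dx": 0,"dy": 0,"dz": -38,"roll": 0,"hand": 230},{"dx": 0,"dy": 0,"dz": -38,"roll": 0,"hand": 230},{"dx": 0,"dy": 0,"dz": -38,"roll": 0,"hand": 230}]}}

```text
t: 7.7
eef_pos: [0.4215, -0.3208, 0.3086]
tool_rot: [2.284, 2.156, 0.0]
wrist_force: [1.6, -1.9, -3.1]
opening: 0.0194
```

```bash
python3 -c "
from pose import *
im,W=cloud('top','t5'); im2,W2=cloud('side','s5'); go([.4219,-.3221,.38],-3.3)
cv2.imwrite('pics/s5c.png',im2[40:240,200:460,::-1])
"
```

```text
t 7.8 pos [ 0.4238 -0.323   0.3129] d(tool) mm [  0.3  -1.4 -67.2] tool y angle deg -3.28 F [ 1.7 -1.6 -2.8] open 0.0193 q [-0.79  0.27  0.    1.29  0.    0.84]
x,y,z axes [[0.057, 0.998, -0.007], [0.998, -0.057, 0.008], [0.008, -0.008, -1.0]]
roll needed rad (about tool z down) 0.0003
```

View pics/s5c.png

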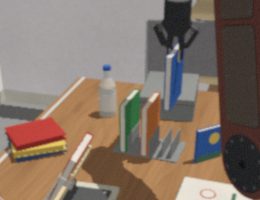

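>>> {"op": "step_arm", "data": {"motion": [{"dx": 0,"dy": 0,"dz": -35,"roll": 0,"hand": 230},{"dx": 0,"dy": 0,"dz": -32,"roll": 0,"hand": 230},{"dx": 15,"dy": 0,"dz": 0,"roll": -0.0585,"hand": 230},{"dx": 20,"dy": 0,"dz": 0,"roll": -0.0585,"hand": 230},{"dx": 0,"dy": 0,"dz": 0,"roll": 0,"hand": 230}]}}

```text
t: 8.22
eef_pos: [0.4225, -0.2836, 0.3735]
tool_rot: [2.149, 2.291, 0.002]
wrist_force: [0.5, -1.0, -3.6]
opening: 0.0195
```

```bash
python3 -c "
from plan import *
go([.638,.243,.38],3.4); plan([.638,.243,.38],16,0,1)
"
```

```text
t 8.22 pos [ 0.4225 -0.2836  0.3735] d(tool) mm [511.7 248.8  -5.9] tool y angle deg 3.67 F [ 0.5 -1.  -3.6] open 0.0195 q [-0.74  0.22  0.1   1.45  0.    0.77]
x,y,z axes [[-0.064, 0.998, 0.001], [0.998, 0.064, 0.001], [0.001, 0.001, -1.0]]
roll needed rad (about tool z down) 0.0048
0 [32.0, 15.5, -0.4] 0.0
1 [32.0, 15.5, -0.4] 0
2 [32.0, 15.5, -0.4] 0
3 [32.0, 15.5, -0.4] 0
4 [32.0, 15.5, -0.4] 0
5 [32.0, 15.5, -0.4] 0
6 [32.0, 15.5, -0.4] 0
7 [32.0, 15.5, -0.4] 0
8 [32.0, 15.5, -0.4] 0
9 [32.0, 15.5, -0.4] 0
10 [32.0, 15.5, -0.4] 0
11 [32.0, 15.5, -0.4] 0
12 [32.0, 15.5, -0.4] 0
13 [32.0, 15.5, -0.4] 0
14 [32.0, 15.5, -0.4] 0
15 [32.0, 15.5, -0.4] 0
```

>>> {"op": "step_arm", "data": {"motion": [{"dx": 20,"dy": 10,"dz": -1,"roll": 0,"hand": 230},{"dx": 30,"dy": 14,"dz": -1,"roll": 0,"hand": 230},{"dx": 32,"dy": 15.5,"dz": -1,"roll": 0,"hand": 230},{"dx": 32,"dy": 15.5,"dz": -1,"roll": 0,"hand": 230},{"dx": 32,"dy": 15.5,"dz": 0,"roll": 0,"hand": 230}]}}

```text
t: 8.63
eef_pos: [0.4845, -0.1348, 0.3768]
tool_rot: [2.156, 2.285, 0.0]
wrist_force: [1.5, -0.7, -3.3]
opening: 0.019
```

>>> {"op": "step_arm", "data": {"motion": [{"dx": 32,"dy": 15.5,"dz": -1,"roll": 0,"hand": 230},{"dx": 32,"dy": 15.5,"dz": -1,"roll": 0,"hand": 230},{"dx": 32,"dy": 15.5,"dz": 0,"roll": 0,"hand": 230},{"dx": 32,"dy": 15.5,"dz": 0,"roll": 0,"hand": 230},{"dx": 32,"dy": 15.5,"dz": 0,"roll": 0,"hand": 230}]}}

```text
t: 9.05
eef_pos: [0.5524, 0.0298, 0.3786]
tool_rot: [2.155, 2.286, -0.0]
wrist_force: [1.0, -0.9, -3.1]
opening: 0.0194
```

>>> {"op": "step_arm", "data": {"motion": [{"dx": 32,"dy": 15.5,"dz": 0,"roll": 0,"hand": 230},{"dx": 32,"dy": 15.5,"dz": 0,"roll": 0,"hand": 230},{"dx": 32,"dy": 15.5,"dz": 0,"roll": 0,"hand": 230},{"dx": 32,"dy": 15.5,"dz": 0,"roll": 0,"hand": 230},{"dx": 25,"dy": 12,"dz": 0,"roll": 0,"hand": 230}]}}

```text
t: 9.47
eef_pos: [0.6173, 0.1878, 0.3781]
tool_rot: [-2.153, -2.287, 0.0]
wrist_force: [0.2, -1.4, -2.5]
opening: 0.0196
```

>>> {"op": "step_arm", "data": {"motion": [{"dx": 20,"dy": 10,"dz": 0,"roll": 0,"hand": 230},{"dx": 10,"dy": 10,"dz": 0,"roll": 0,"hand": 230},{"dx": 0,"dy": 0,"dz": 0,"roll": 0,"hand": 230},{"dx": 0,"dy": 0,"dz": 0,"roll": 0,"hand": 230}]}}

```text
t: 9.8
eef_pos: [0.6352, 0.2167, 0.3777]
tool_rot: [-2.153, -2.287, 0.002]
wrist_force: [0.2, 0.0, -2.3]
opening: 0.0195
```

```bash
cat > book.py <<'E'
from pose import *
H0=np.array([.621,.2421,0]); ef=np.array([.998,.0594,0]); ey=np.array([-.0594,.998,0])
def blue(n,save):
    im,W=cloud(n,save); H=hsv(im); s,R=st()
    m=(W[...,0]>.5)&(W[...,0]<.75)&(W[...,1]>.14)&(W[...,1]<.34)&(W[...,2]>.05)
    m&=(H[...,0]>105)&(H[...,0]<125)&(H[...,1]>110)
    m&=abs((W-H0)@ey)<.08
    return im,W,cv2.erode(m.astype(np.uint8),np.ones((3,3)))>0
E
python3 -c "
from book import *
for n in ['side','top']:
    im,W,m=blue(n,n+'6'); p=W[m]-H0; print(n,m.sum())
    if m.sum()>20:
        q=np.c_[p@ef,p@ey,p[:,2]]; print(np.percentile(q,[1,10,50,90,99],axis=0).round(4)); print(plane(q))
s,R=st(); p=s['eef_pos']-H0; print('tcp f,y,z',p@ef,p@ey,p[2])
go([.638,.243,.38],3.4)
"
```

```text
side 1403
[[ 2.000e-04 -7.230e-02  2.457e-01]
 [ 9.000e-04 -6.140e-02  2.594e-01]
 [ 1.900e-03 -6.500e-03  3.143e-01]
 [ 2.900e-03  3.030e-02  3.704e-01]
 [ 3.600e-03  3.910e-02  3.922e-01]]
(array([ 0.00189178, -0.01189416,  0.3142731 ]), array([ 9.99992209e-01,  8.65714537e-04, -3.85141336e-03]), np.float64(0.0005850246851496359), 1239)
top 55
[[ 0.0024 -0.0763  0.2556]
 [ 0.0025 -0.0754  0.2694]
 [ 0.0032 -0.0719  0.3339]
 [ 0.0037 -0.0684  0.3834]
 [ 0.0041 -0.0413  0.3924]]
(array([ 0.00311966, -0.07089936,  0.33046026]), array([-0.99996439,  0.00824575,  0.00179868]), np.float64(0.00043960142592865467), 54)
tcp f,y,z 0.01228926410476838 -0.027225835753713123 0.3786284846417825
t 9.9 pos [0.6349 0.2156 0.3786] d(tool) mm [27.1  4.7 -1.4] tool y angle deg 3.37 F [-0.6  0.  -2.9] open 0.0192 q [ 0.22  0.6   0.69  1.66 -0.    1.73]
x,y,z axes [[-0.059, 0.998, -0.0], [0.998, 0.059, -0.001], [-0.0, -0.0, -1.0]]
roll needed rad (about tool z down) -0.0006
```

View pics/side6.png

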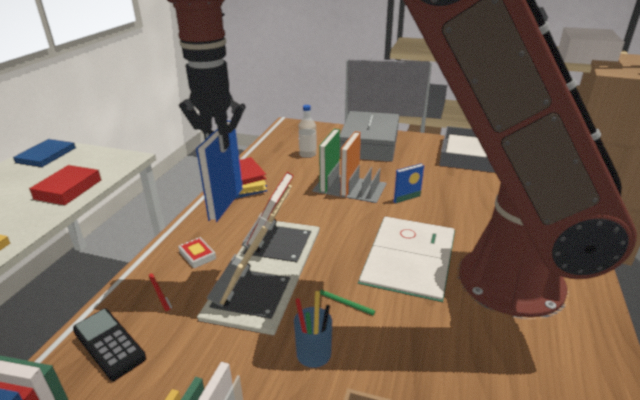

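View pics/top6.png

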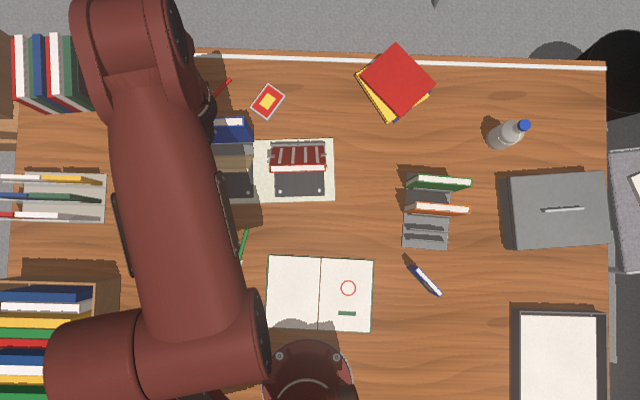

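>>> {"op": "step_arm", "data": {"motion": [{"dx": 14,"dy": 3,"dz": 0,"roll": 0,"hand": 230},{"dx": 13,"dy": 2,"dz": 0,"roll": 0,"hand": 230},{"dx": 0,"dy": 0,"dz": 0,"roll": 0,"hand": 230}]}}

```text
t: 10.15
eef_pos: [0.6382, 0.2445, 0.379]
tool_rot: [-2.154, -2.286, -0.001]
wrist_force: [-0.1, -0.3, -3.4]
opening: 0.0195
```

```bash
python3 -c "
from book import *
im,W=cloud('side','side7'); H=hsv(im); p=W-H0
q=np.dstack([p@ef,p@ey,p[...,2]])
s,R=st(); t=s['eef_pos']-H0; print('tcp',t@ef,t@ey,t[2])
m=(abs(q[...,0]-(t@ef-.010))<.006)&(abs(q[...,1])<.09)&(q[...,2]>.18)&(q[...,2]<.36)
b=q[m]; print(len(b))
for lo in np.arange(.225,.26,.002): print(round(lo,3),((b[:,2]>lo)&(b[:,2]<lo+.002)).sum(),end='; ')
print()
k=(b[:,2]>.26)&(b[:,2]<.34); h=b[k,1]; print('y',h.min(),np.percentile(h,[.5,99.5]),h.max(), 'f',np.median(b[k,0]))
# page edge at +y (white): points with y>.06
m=(q[...,0]>t@ef-.015)&(q[...,0]<t@ef+.015)&(q[...,1]>.05)&(q[...,2]>.25)&(q[...,2]<.35)&(q[...,1]<.1)
b=q[m]; print('end',np.percentile(b,[5,50,95],axis=0))
"
```

```text
tcp 0.01730826592624314 0.0003851051042342501 0.3790215101778479
1840
0.225 0; 0.227 0; 0.229 0; 0.231 0; 0.233 1; 0.235 3; 0.237 20; 0.239 22; 0.241 32; 0.243 29; 0.245 27; 0.247 22; 0.249 31; 0.251 28; 0.253 31; 0.255 25; 0.257 31; 0.259 26; 
y -0.07267274191757099 [-0.07102173  0.06988032] 0.07098287816603228 f 0.006613093394572803
end [[0.00580813 0.05286855 0.25507232]
 [0.01421272 0.06451847 0.30149573]
 [0.02549659 0.06942472 0.34496936]]
```

>>> {"op": "step_arm", "data": {"motion": [{"dx": 0,"dy": 0,"dz": 30,"roll": 0,"hand": 230},{"dx": 0,"dy": 0,"dz": 38,"roll": 0,"hand": 230},{"dx": 0,"dy": 0,"dz": 38,"roll": 0,"hand": 230},{"dx": 0,"dy": 0,"dz": 38,"roll": 0,"hand": 230},{"dx": 0,"dy": 0,"dz": 22,"roll": 0,"hand": 230}]}}

```text
t: 10.62
eef_pos: [0.6363, 0.2417, 0.2089]
tool_rot: [-2.154, -2.284, 0.006]
wrist_force: [-0.6, -0.3, -3.0]
opening: 0.0193
```

>>> {"op": "step_arm", "data": {"motion": [{"dx": 0,"dy": 0,"dz": 0,"roll": 0,"hand": 230}]}}

```text
t: 10.7
eef_pos: [0.6352, 0.2414, 0.2075]
tool_rot: [-2.153, -2.282, 0.012]
wrist_force: [-1.1, -0.1, -3.1]
opening: 0.0194
```

```bash
python3 -c "
from book import *
s,R=st(); t=s['eef_pos']-H0; print('tcp',t@ef,t@ey,t[2],s['wrist_force'])
for n in ['side','top']:
    im,W,m=blue(n,n+'8'); p=W-H0;q=np.dstack([p@ef,p@ey,p[...,2]])
    b=q[m]; print(n,len(b),np.percentile(b,[1,50,99],axis=0).round(4))
    if n=='side': cv2.imwrite('pics/side8c.png',cv2.resize(im[100:330,150:350,::-1],None,fx=2.6,fy=2.6,interpolation=2))
    else: cv2.imwrite('pics/top8c.png',cv2.resize(im[90:220,150:350,::-1],None,fx=4,fy=4,interpolation=2))
"; python3 meas.py side
```

```text
tcp 0.014177319572531133 -0.001501981846354607 0.20752833210791485 [-1.12148458 -0.1006166  -3.08608531]
side 1239 [[ 0.0008 -0.0607  0.0778]
 [ 0.0028  0.0142  0.144 ]
 [ 0.0048  0.063   0.2235]]
top 78 [[ 0.0052 -0.0695  0.0988]
 [ 0.0063 -0.0596  0.1644]
 [ 0.0074 -0.049   0.224 ]]
side tan ang 1.1275 n [0.9019 0.0564 0.4282] m [0.571  0.2772 0.1394] std 0.00184 212 z 0.0553 0.4176
red 0
```

View pics/side8c.png

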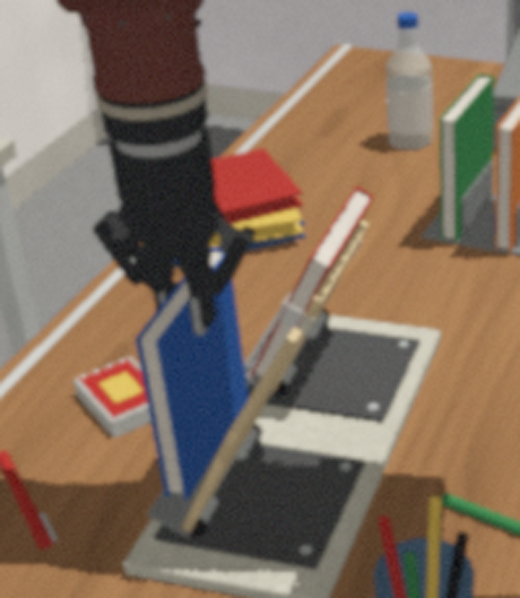

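View pics/top8c.png

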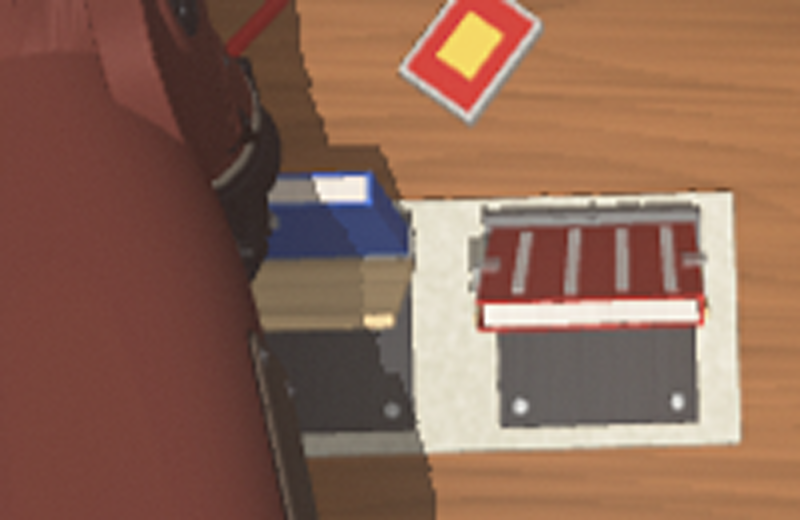

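>>> {"op": "step_arm", "data": {"motion": [{"dx": 0,"dy": 0,"dz": 0,"roll": 0,"hand": 230},{"dx": 0,"dy": 0,"dz": 0,"roll": 0,"hand": 230}]}}

```text
t: 11.02
eef_pos: [0.6397, 0.2437, 0.2153]
tool_rot: [2.153, 2.285, 0.005]
wrist_force: [-0.4, 0.6, -2.8]
opening: 0.0201
```

```bash
python3 -c "
from book import *
s,R=st(); t=s['eef_pos']-H0; print('tcp',t@ef,t@ey,t[2],s['wrist_force'],s['tool_rot'],R[:,2],s['qvel'])
for n in ['side','top']:
    im,W,m=blue(n,n+'9'); p=W-H0;q=np.dstack([p@ef,p@ey,p[...,2]])
    b=q[m]; print(n,len(b),np.percentile(b,[1,50,99],axis=0).round(4)); print(plane(b)); k=b[:,2]<.12; print('low back f',np.median(b[k],axis=0))
"; python3 meas.py side; python3 meas.py top
```

```text
tcp 0.018755115161549464 0.0005332137894012866 0.21525810788916275 [-0.35103124  0.59207918 -2.7715095 ] [2.1532527  2.28480939 0.0050347 ] [ 3.67435911e-03  9.44299369e-04 -9.99992804e-01] [ 3.82517808e-03  7.55893667e-03 -8.71561129e-03 -3.97623668e-03
 -8.79727299e-05 -1.36304447e-03]
side 1254 [[ 0.0063 -0.057   0.0837]
 [ 0.0081  0.0178  0.1499]
 [ 0.0099  0.0644  0.2303]]
(array([0.00814531, 0.01084331, 0.15040513]), array([9.99996368e-01, 7.77334711e-04, 2.58063030e-03]), np.float64(0.0005844110832849574), 1096)
low back f [0.00820845 0.00735715 0.10182915]
top 80 [[ 0.0084 -0.0676  0.094 ]
 [ 0.0095 -0.0569  0.166 ]
 [ 0.0104 -0.0457  0.2323]]
(array([ 0.00956382, -0.0569758 ,  0.16266678]), array([-0.99996832, -0.00738553, -0.00296867]), np.float64(0.0004427818607020332), 76)
low back f [ 0.00958548 -0.0528755   0.10878661]
side tan ang 1.7572 n [ 0.9786 -0.0916 -0.1845] m [0.5727 0.2753 0.158 ] std 0.00994 206 z 0.0532 0.4178
red 0
top tan ang 1.1149 n [0.8965 0.0541 0.4397] m [0.597  0.214  0.1127] std 0.0007 426 z 0.0562 0.1634
top red ang 1.1067 n [0.893  0.0531 0.447 ] m [0.6159 0.0424 0.1378] std 0.00056 406 z 0.0632 0.2013
```

>>> {"op": "step_arm", "data": {"motion": [{"dx": 0,"dy": -2,"dz": 4,"roll": 0,"hand": 230},{"dx": 0,"dy": 0,"dz": 6,"roll": 0,"hand": 230},{"dx": 0,"dy": 0,"dz": 6,"roll": 0,"hand": 230},{"dx": 0,"dy": 0,"dz": 4,"roll": 0,"hand": 230},{"dx": 0,"dy": 0,"dz": 0,"roll": 0,"hand": 230}]}}

```text
t: 11.63
eef_pos: [0.6361, 0.2434, 0.1918]
tool_rot: [-2.154, -2.286, 0.002]
wrist_force: [0.5, 0.5, -2.4]
opening: 0.0196
```

>>> {"op": "step_arm", "data": {"motion": [{"dx": 0,"dy": 0,"dz": 0,"roll": 0,"hand": 230},{"dx": 0,"dy": 0,"dz": 0,"roll": 0,"hand": 230}]}}

```text
t: 11.8
eef_pos: [0.6364, 0.2436, 0.1927]
tool_rot: [-2.154, -2.286, 0.0]
wrist_force: [0.7, -0.9, -3.6]
opening: 0.0193
```

```bash
cat > chk.py <<'E'
from book import *
s,R=st(); t=s['eef_pos']-H0; print('t',s['t'],'tcp',(t@ef).round(4),(t@ey).round(4),t[2].round(4),'bottom',(t[2]-.1418).round(4),s['wrist_force'].round(1),R[:,2].round(3),s['opening'])
for n in ['side','top']:
    im,W,m=blue(n,n+'_last'); p=W-H0;q=np.dstack([p@ef,p@ey,p[...,2]])
    b=q[m]; pl=plane(b); nn=pl[1]*np.sign(pl[1][0]); print(n,len(b),np.percentile(b,[1,50,99],axis=0).round(4).tolist(),'n',nn.round(4),'lean ang',np.arctan2(nn[0],nn[2]).round(4))
E
python3 chk.py; python3 meas.py top
```

```text
t 11.8 tcp 0.0155 0.0006 0.1927 bottom 0.0509 [ 0.7 -0.9 -3.6] [-0.  0. -1.] 0.019320262701681856
side 1151 [[0.0029, -0.0588, 0.0683], [0.0046, 0.0192, 0.1335], [0.0064, 0.0646, 0.2097]] n [ 1.      0.0016 -0.002 ] lean ang 1.5728
top 65 [[0.0058, -0.0665, 0.0821], [0.0065, -0.0579, 0.137], [0.0078, -0.0465, 0.2004]] n [ 1.0e+00 -1.4e-03 -5.0e-04] lean ang 1.5713
top tan ang 1.1172 n [0.8976 0.0525 0.4376] m [0.5969 0.2116 0.1132] std 0.00072 387 z 0.0602 0.1634
top red ang 1.1087 n [0.8938 0.0548 0.4452] m [0.6157 0.0434 0.1381] std 0.00056 389 z 0.0674 0.202
```

>>> {"op": "step_arm", "data": {"motion": [{"dx": 0,"dy": 0,"dz": 0.5,"roll": 0,"hand": 180},{"dx": 0,"dy": -2,"dz": 0,"roll": 0,"hand": 165},{"dx": 0,"dy": -3,"dz": 0,"roll": 0,"hand": 150},{"dx": 0,"dy": -4,"dz": 0,"roll": 0,"hand": 135},{"dx": 0,"dy": -4,"dz": 0,"roll": 0,"hand": 120}]}}

```text
t: 12.37
eef_pos: [0.6231, 0.2428, 0.1925]
tool_rot: [2.154, 2.287, 0.0]
wrist_force: [-0.5, -0.2, 0.5]
opening: 0.0449
```

```bash
python3 chk.py; python3 meas.py top; python3 -c "
import cv2; im=cv2.imread('pics/side_last.png'); cv2.imwrite('pics/r1.png',cv2.resize(im[100:330,150:350],None,fx=2.6,fy=2.6,interpolation=2))"
```

```text
t 12.3667 tcp 0.0022 0.0006 0.1925 bottom 0.0507 [-0.5 -0.2  0.5] [ 0.  0. -1.] 0.04494513532177122
side 695 [[-0.0203, -0.0562, 0.0764], [-0.0093, 0.0215, 0.1346], [-0.0001, 0.0638, 0.2033]] n [9.883e-01 5.000e-04 1.527e-01] lean ang 1.4175
top tan ang 1.1159 n [0.8969 0.0557 0.4387] m [0.596  0.2083 0.1153] std 0.00063 359 z 0.0623 0.1644
top red ang 1.1057 n [0.8926 0.0514 0.4479] m [0.6154 0.045  0.1385] std 0.0006 401 z 0.066 0.2016h.py:18: RuntimeWarning: Mean of empty slice.
  m=p.mean(0); n=np.linalg.svd(p-m,full_matrices=False)[2][2]
  ret = um.true_divide(
Traceback (most recent call last):
  File "chk.py", line 5, in <module>
    b=q[m]; pl=plane(b); nn=pl[1]*np.sign(pl[1][0]); print(n,len(b),np.percentile(b,[1,50,99],axis=0).round(4).tolist(),'n',nn.round(4),'lean ang',np.arctan2(nn[0],nn[2]).round(4))
               ~~~~~^^^
  File "h.py", line 18, in plane
    m=p.mean(0); n=np.linalg.svd(p-m,full_matrices=False)[2][2]
                   ~~~~~~~~~~~~~~~~~~~~~~~~~~~~~~~~~~~~~~~~~^^^
IndexError: index 2 is out of bounds for axis 0 with size 0
```

View pics/r1.png

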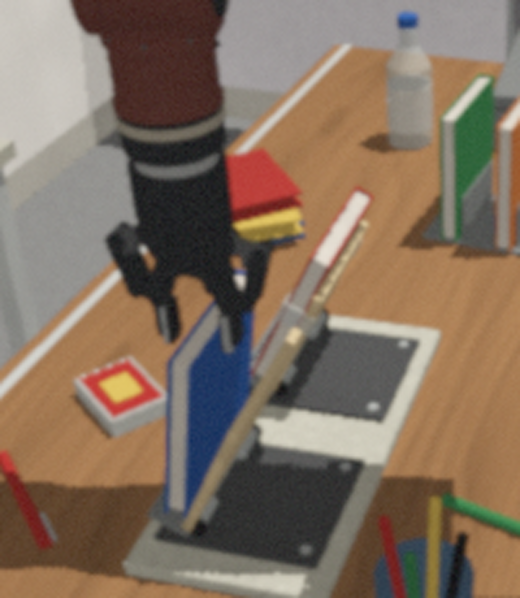

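>>> {"op": "step_arm", "data": {"motion": [{"dx": 0,"dy": -6,"dz": 0,"roll": 0,"hand": 110},{"dx": 0,"dy": -7,"dz": 0,"roll": 0,"hand": 100},{"dx": 0,"dy": -7,"dz": 0,"roll": 0,"hand": 95},{"dx": 0,"dy": -7,"dz": 0,"roll": 0,"hand": 90},{"dx": 0,"dy": -5,"dz": 0,"roll": 0,"hand": 90}]}}

```text
t: 12.93
eef_pos: [0.5903, 0.2408, 0.1923]
tool_rot: [-2.154, -2.287, 0.001]
wrist_force: [-0.7, -0.3, 0.4]
opening: 0.0553
```

```bash
python3 chk.py 2>/dev/null; python3 -c "
import cv2; im=cv2.imread('pics/side_last.png'); cv2.imwrite('pics/r2.png',cv2.resize(im[100:330,150:350],None,fx=2.6,fy=2.6,interpolation=2))"
```

```text
t 12.9333 tcp -0.0307 0.0006 0.1923 bottom 0.0505 [-0.7 -0.3  0.4] [-0.001 -0.    -1.   ] 0.05526523509672834
side 16 [[-0.0527, 0.0002, 0.1622], [-0.0491, 0.0239, 0.1699], [-0.0455, 0.0484, 0.1785]] n [ 0.9178 -0.001   0.397 ] lean ang 1.1626
top 19 [[-0.0386, -0.0531, 0.1547], [-0.0336, -0.0217, 0.189], [-0.0189, -0.0111, 0.1996]] n [ 0.9144 -0.0158  0.4046] lean ang 1.1542
```

View pics/r2.png

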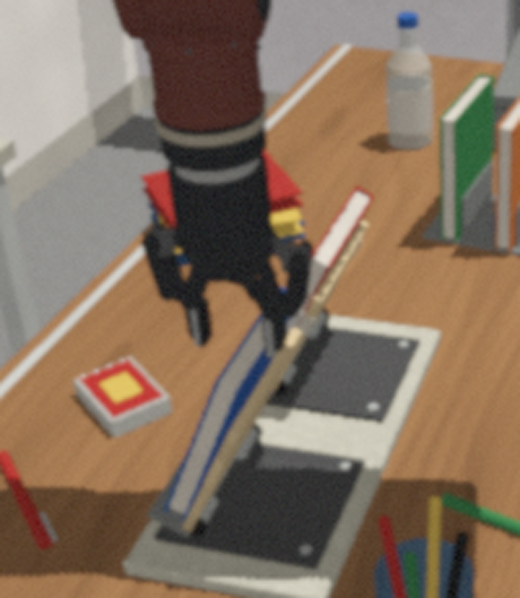

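The side view shows the book leaning near 1.16, seated on the ledge with its top at about (270,330). I'll ease it back a little further, then lift clear.

>>> {"op": "step_arm", "data": {"motion": [{"dx": 0,"dy": -4,"dz": 0,"roll": 0,"hand": 85},{"dx": 0,"dy": -4,"dz": 0,"roll": 0,"hand": 80},{"dx": 0,"dy": -4,"dz": 0,"roll": 0,"hand": 75},{"dx": 0,"dy": -2,"dz": 0,"roll": 0,"hand": 70},{"dx": 0,"dy": 0,"dz": -10,"roll": 0,"hand": 70}]}}

```text
t: 13.45
eef_pos: [0.5763, 0.2397, 0.201]
tool_rot: [-2.153, -2.285, 0.004]
wrist_force: [-0.3, 0.2, -0.7]
opening: 0.0619
```

>>> {"op": "step_arm", "data": {"motion": [{"dx": 0,"dy": 0,"dz": -25,"roll": 0,"hand": 70},{"dx": 0,"dy": 0,"dz": -38,"roll": 0,"hand": 70},{"dx": -20,"dy": -25,"dz": -20,"roll": 0,"hand": 70},{"dx": -20,"dy": -35,"dz": 0,"roll": 0,"hand": 70},{"dx": -20,"dy": -35,"dz": 0,"roll": 0,"hand": 70}]}}

```text
t: 13.87
eef_pos: [0.4867, 0.1741, 0.287]
tool_rot: [2.153, 2.285, 0.005]
wrist_force: [-1.0, -0.8, 0.5]
opening: 0.062
```

>>> {"op": "step_arm", "data": {"motion": [{"dx": -39,"dy": -10,"dz": 0,"roll": 0,"hand": 70},{"dx": -39,"dy": -10,"dz": 0,"roll": 0,"hand": 70},{"dx": -39,"dy": 0,"dz": 0,"roll": 0,"hand": 70},{"dx": -39,"dy": 0,"dz": 0,"roll": 0,"hand": 70},{"dx": -39,"dy": 0,"dz": 0,"roll": 0,"hand": 70}]}}

```text
t: 14.28
eef_pos: [0.4779, -0.0231, 0.2866]
tool_rot: [2.153, 2.286, 0.002]
wrist_force: [1.5, 0.5, -0.3]
opening: 0.0618
```

```bash
python3 chk.py 2>/dev/null; python3 meas.py top; python3 -c "
import cv2; im=cv2.imread('pics/side_last.png'); cv2.imwrite('pics/r3.png',cv2.resize(im[100:330,150:430],None,fx=2.6,fy=2.6,interpolation=2))
im=cv2.imread('pics/top_last.png'); cv2.imwrite('pics/r3t.png',cv2.resize(im[100:260,150:480],None,fx=2.4,fy=2.4,interpolation=2))"
```

```text
t 14.2833 tcp -0.1585 -0.2562 0.2866 bottom 0.1448 [ 1.5  0.5 -0.3] [ 0.002 -0.    -1.   ] 0.061815723909737184
top tan ang 1.1306 n [0.9035 0.0501 0.4256] m [0.5972 0.2577 0.1538] std 0.00042 51 z 0.1337 0.1691
top red ang 1.3544 n [0.9158 0.3474 0.2014] m [0.5667 0.0391 0.4227] std 0.00699 310 z 0.0603 0.7724
```

View pics/r3.png

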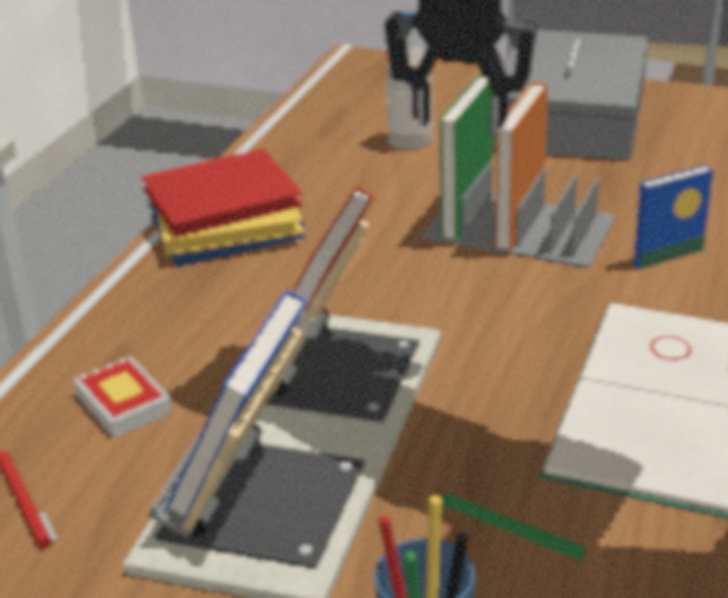

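View pics/r3t.png

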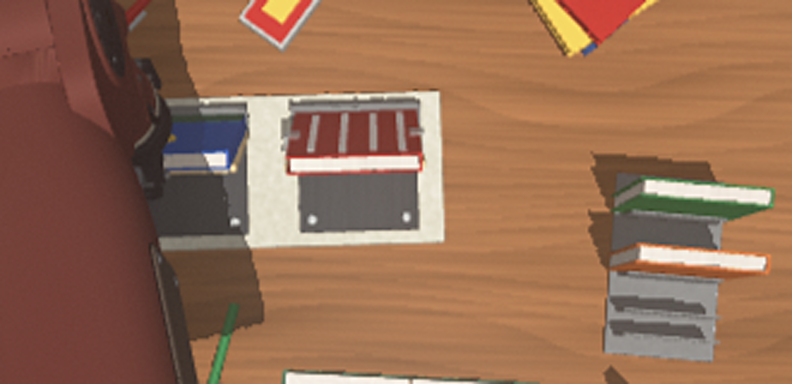

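>>> {"op": "step_arm", "data": {"motion": [{"dx": -38,"dy": -10,"dz": 0,"roll": 0,"hand": 70},{"dx": -38,"dy": -10,"dz": 0,"roll": 0,"hand": 70},{"dx": -38,"dy": -10,"dz": 0,"roll": 0,"hand": 70},{"dx": -38,"dy": -10,"dz": 0,"roll": 0,"hand": 70},{"dx": -38,"dy": -10,"dz": 0,"roll": 0,"hand": 70}]}}

```text
t: 14.8
eef_pos: [0.4391, -0.2155, 0.2863]
tool_rot: [2.153, 2.286, 0.001]
wrist_force: [1.1, -0.2, 1.2]
opening: 0.0622
```

```bash
cat > fin.py <<'E'
from book import *
from meas import stand
im,W=cloud('top','top_fin'); Hh=hsv(im)
m=(W[...,0]>.5)&(W[...,0]<.72)&(W[...,1]>.14)&(W[...,1]<.34)&(W[...,2]>.05)
m&=(Hh[...,1]>90)&(Hh[...,0]>15)&(Hh[...,0]<130)
m=cv2.erode(m.astype(np.uint8),np.ones((3,3)))>0
Href=H0-.2*ey
for nm,p,off in [('blue',W[m],H0),('red',stand(W,im,-.06,.12,'red'),Href)]:
    o=off+np.array([0,0,.037]); q=p-o; q=np.c_[q@ef,q@ey,q[:,2]]
    if nm=='blue': q=q[np.abs(q[:,1])<.075]
    else: q=q[np.abs(q[:,1])<.08]
    mm,n,s,k=plane(q); n=n*np.sign(n[0]); print(nm,'ang',np.arctan2(n[0],n[2]).round(4),'n',n.round(4),'std',s.round(5),k,'offset',(mm@n).round(4),'y range',np.percentile(q[:,1],[.5,99.5]).round(4))
# whole book y extent (incl white top edge)
for nm,off in [('blue',H0),('red',Href)]:
    q=W-off; q=np.dstack([q@ef,q@ey,q[...,2]]); k=(q[...,2]>.17)&(abs(q[...,1])<.1)&(abs(q[...,0])<.12)&(q[...,2]<.22)
    print(nm,'upper y',np.percentile(q[k][:,1],[.5,99.5]).round(4),'z max',np.percentile(q[k][:,2],99).round(4))
cv2.imwrite('pics/fin.png',cv2.resize(im[120:220,170:360,::-1],None,fx=4,fy=4,interpolation=2))
im,W=cloud('side'); Hh=hsv(im); q=W-H0; q=np.dstack([q@ef,q@ey,q[...,2]])
m=(Hh[...,0]>12)&(Hh[...,0]<28)&(abs(q[...,1])<.09)&(q[...,2]>.05)&(q[...,2]<.17)&(abs(q[...,0])<.12)
print('tan side',m.sum())
cv2.imwrite('pics/fin_s.png',cv2.resize(im[140:330,180:340,::-1],None,fx=3,fy=3,interpolation=2))
E
python3 fin.py
```

```text
blue ang 1.1223 n [ 9.011e-01 -9.000e-04  4.336e-01] std 0.00054 362 offset 0.0297 y range [-0.0698  0.0582]
red ang 1.1084 n [ 8.950e-01 -3.000e-04  4.461e-01] std 0.00053 385 offset 0.0298 y range [-0.0659  0.0653]
blue upper y [-0.0724  0.0663] z max 0.2022
red upper y [-0.0686  0.0696] z max 0.2007
tan side 763
```

```bash
sleep 1
```

```text
(no output)
```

View pics/fin.png

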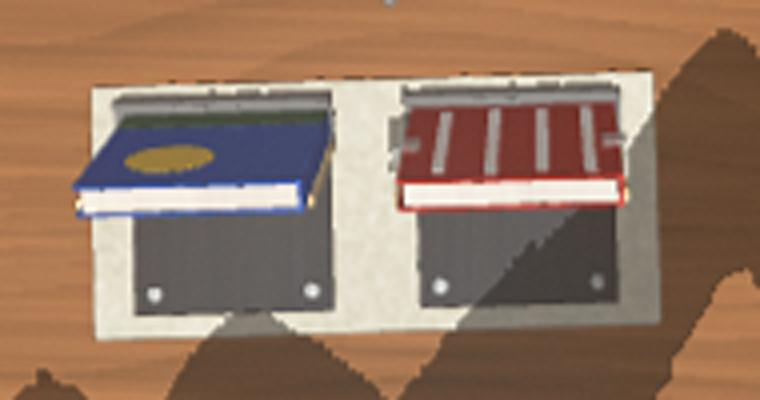

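View pics/fin_s.png

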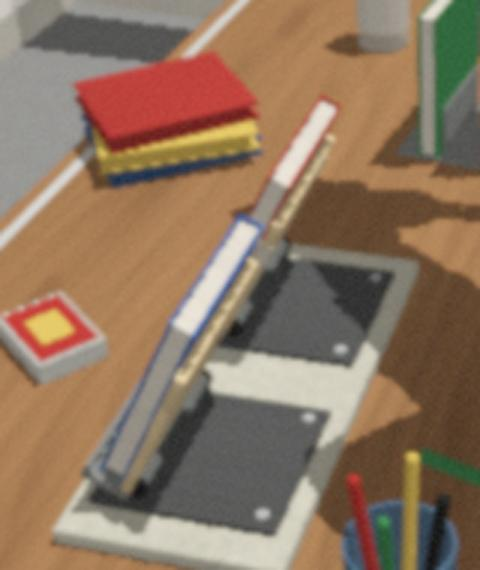

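```bash
python3 - <<'E'
from book import *
from meas import stand
d=np.load('c_top.npz'); im,W=d['im'],d['W']
def ext(W,mask,off,f):
    q=W-off; q=np.dstack([q@ef,q@ey,q[...,2]]); k=mask&(abs(q[...,1])<.1)&f(q); 
    return np.percentile(q[k][:,1],[.5,99.5]).round(4),k.sum()
Hh=hsv(im); tan=(Hh[...,0]>14)&(Hh[...,0]<28)&(Hh[...,1]>40)
print('backrest y',ext(W,tan,H0,lambda q:(q[...,2]>.08)&(q[...,2]<.16)))
im,W=cloud('top'); 
E
python3 fin.py
```

```text
backrest y (array([-0.0742,  0.0961]), np.int64(1169))
blue ang 1.1211 n [ 9.006e-01 -3.000e-04  4.347e-01] std 0.00054 382 offset 0.0299 y range [-0.0698  0.0585]
red ang 1.1075 n [ 8.946e-01 -3.000e-04  4.469e-01] std 0.00056 387 offset 0.0299 y range [-0.0657  0.0655]
blue upper y [-0.0723  0.0666] z max 0.2017
red upper y [-0.0685  0.0697] z max 0.2013
tan side 750
```

```bash
python3 - <<'E'
from book import *
d=np.load('c_top.npz'); im,W=d['im'],d['W']
Hh=hsv(im); tan=(Hh[...,0]>14)&(Hh[...,0]<28)&(Hh[...,1]>40)
q=W-H0; q=np.dstack([q@ef,q@ey,q[...,2]]); n=np.array([np.sin(.846),0,np.cos(.846)])
r=abs(q@n-(.010+.037*n[2])); k=tan&(r<.003)&(abs(q[...,1])<.12)&(q[...,2]>.06)
b=q[k]
for lo in np.arange(.06,.14,.02):
    c=b[(b[:,2]>lo)&(b[:,2]<lo+.02),1]; print(lo,len(c),c.min().round(4),c.max().round(4))
E
```

```text
0.06 281 -0.075 0.0747
0.08 304 -0.0748 0.0749
0.1 304 -0.0744 0.0748
0.12000000000000001 333 -0.0743 0.0747
0.14 86 -0.0746 0.0711
```

```bash
python3 -c "
from workcell import workorder
print(workorder.finish_job())"
```

```text
the job is handed in; nothing more can be done
None
```

I handed the job in at about 15 s of robot time. The blue book is on the second stand, and the slopes match to about 0.014 rad (0.8°).

I pushed the empty backrest up from behind with closed fingers and let go of it. I then lifted the blue book from the rack and lowered it upright onto the ledge. Opening the fingers gradually let it lean back against the backrest.

**Last checks, from the top camera:**
- **Slope:** The blue cover measures 1.121–1.122 rad and the red cover 1.108 rad. The empty backrest read 1.117 rad after I let go, so it ended slightly steeper than the neighbour. I left that small difference uncorrected.
- **Seating:** The blue cover lies 30 mm in front of the hinge axis, the same as the red one, so it is flat against the backrest. The sun faces the visitors and the green strip is at the bottom.
- **Centring:** The book's upper edge measures about 3 mm off centre. Before release it measured within 1 mm, so the two readings differ slightly. I left this uncorrected too.
- **Bystanders:** The red book's stand stayed put, and the green and orange books and the pen cup look untouched in the pictures. The gripper is open and clear of everything.

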